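# Sort the leftovers of a rework job back into tip-out bin, nozzle caddy and tool tray

### The arm

A 7-joint arm with a two-finger parallel gripper is mounted at the origin on a cart in front of the work surface, level with it; the furniture and walls round the work are solid. World frame = base frame: x ahead of the robot, y to its left, z up, the work surface at z = 0. Lengths are in m, angles in rad, forces in N, time in s.
With the tool pointing down it reaches from about 0.425 to 0.925 m from the base axis. Payload 6.8 kg.
Tool frame: the origin (TCP) lies at the very end of the fingers, on their centre line; the grasp point (between the pads) lies 19 mm behind it; z points along the fingers, y is the line along which they close (so a half turn about z gives the same grasp; the last joint's range is limited). The gripper opens to 85 mm and grips with 20 to 120 N. Pads are 22 mm wide; open, the fingers measure 114 mm over their backs; the gripper's body (76 mm by 85 mm) begins 54 mm behind the grasp point. The pads swing forward as they close: fully open they stand 13 mm farther back than shut.
Start: joints at [1.192, 0.477, 0.022, 1.555, -0.011, 1.109, -0.083], TCP at [0.181, -0.65, 0.231] pointing down, gripper open.
Joint ranges: [-2.96, 2.96], [-0.34, 2.1], [-1.41, 1.46], [0.24, 2.44], [-1.37, 4.51], [0.17, 1.92], [-2.96, 2.96]. Speed limits (rad/s): [2.39, 2.39, 3.14, 3.14, 3.14, 3.14, 3.14].

### API

Orientations are given as a unit quaternion [w, x, y, z].
In Python, from station import bot gives the robot as it stands.
- The arm moves only by the tool jog_arm, never from a script. Its argument "motion" is a list of rows, each a list of 7 numbers: the turn, a rotation vector about the tool's x, y, z in rad, then the shift along the tool's x, y, z in mm, then the finger opening in mm, from 0 to 85.4. A call has 1 to 10 rows; each row is the pose to reach, as a shift and turn from the pose commanded when the call began, along the tool's axes at that moment; what a row does not reach only later rows make up. A row lasts 1/8 s, in which the tool goes at most 62.5 mm and 10.7 degrees, less where a joint would pass 70% of its speed; a pose out of reach is approached as far as the arm can. A call with a gripper value outside its range is refused whole. The fingers move at their own pace and stop on an object; "grip_force" is the grip in N (left out, the last holds). Time passes only in rows, so rows that repeat a pose let the fingers close. It gives the time, the measured TCP pose, the force, the opening and the grip force at its end, in the units of the state.
- bot.get_obs(): the state, without advancing time (a new reading comes with each control period).
- bot.read_camera(name): name is "scene" or "top" or "wrist"; returns a dict with "pixels" (400x640x3 uint8, red, green, blue), "camera_matrix" (3x3 intrinsics, pixels), "T" (4x4, takes a point from camera to world coordinates); the wrist camera has in their place "tool_from_camera" (4x4, takes a point from camera to tool coordinates, whose origin is the TCP and whose axes are the flange's). Camera axes: x right, y down, z forward; pixel columns grow to the right and rows downward; lengths in m; the calibration is good to about 2 mm. The wrist camera is an equidistant fisheye: a pixel r from the principal point sees the ray r / f radians off the axis. A picture is of the moment at which its call begins: read the wrist's pose just before it. There is no depth.
- bot.hand_in(): hands the job in; it is judged then, once.
Trained networks look in a picture, given as the dict that the camera call returned (one of the last four; its "shot" number tells which), for a name from the list of things; names that differ only in an ending like _2 or _b are one class to them, and where a whole thing is asked for, a point or a joint stands for the part that bears it (a point fixed in the world has none). Each returns a list of dicts, best first, with "score" (0 to 1); they miss things now and then, are a little off and sometimes report something else, mostly with a low value. They report only what shows in the picture. A call takes as long as a camera call. They do not tell look-alikes from the thing itself.
- bot.spot_in(thing, picture): "xy" ([column, row] in pixels, amid what is visible of it).
- bot.tip_of(thing, picture): "xy" ([column, row] in pixels: a listed point, or the origin of a listed thing).
The state is a dict: "t": time; "q": joint angles; "joint_vel": joint speeds; "joint_torque": joint torques, N m; "eef_pos": TCP position; "tool_rot": TCP orientation; "contact_force": force on the tool from outside, world axes, zero at the start; "torque": the same for the moment, N m; "gripper_width": opening from 0.0 (shut) to 1.0 (fully open); "grasp_force": force on a finger pad.
Only numpy, scipy, OpenCV 4.12 (cv2) and the standard library are available. Lean on these libraries where they do the work, as an engineer would, in place of code of your own. Each camera call takes 0.05 s, during which the arm holds its last target. There are 200 camera calls.

### The job

Clear up after the rework job by sorting the four loose things to where each kind is kept. The two black rubber mains connectors belong in the tip-out bin: tip it fully forward by its handle bar, put both in while it is open, and leave it fully shut; stand the spare hot-air nozzle upright in the free middle bay of the nozzle caddy, and lay the side cutters flat inside the black tray. The order among the connectors, nozzle and cutters is yours.

Things in the scene. Friction and masses are not known exactly. Their poses are not given: they have to be found in the camera images.
- plug: Loose black rubber mains plug lying flat, 70 (its x, pins and cord stub included) x 35 x 22 mm high, 45 g. Origin: centre of its underside, z up. The solid rubber body reaches from x = -19 to +13 mm, y = -16 to +16 mm, 20 mm high: grasp it from above across y (32 mm), at about x = -3 mm.
- coupler: Loose black rubber mains coupler (longer and slimmer than the plug) lying flat, 83 (its x) x 28 x 19 mm high, 45 g. Origin: centre of its underside, z up. The solid body reaches from x = -26 to +26 mm: grasp it from above across y (28 mm).
- nozzle: Loose grey metal hot-air nozzle standing on its round collar, 40 mm high, collar 24 mm across, above 17 mm height tapering to a thin outlet; a small clamp screw sticks out to its +y side, 19 mm from the axis. 25 g. Origin: centre of the collar's underside, z up. Grasp the collar across x (24 mm), close to the bottom.
- cutters: Loose side cutters with two blue grips lying flat, 42 (x) x 106 (y) x 9 mm thick, 70 g; grips to +y (to 53 mm), jaws to -y (to -53 mm). Origin: centre of its underside, z up. Grasp both grips across x (at most 42 mm) near y = +5 mm, fingertips close to the surface it lies on. The jaws do not move.
- tray: Fixed black tray, open on top, 116 (x) x 158 (y) x 24 mm high on the bench top; inside 104 x 138 mm, floor 3 mm above the bench. Origin: centre of its underside, z up. Empty at the start; the side cutters fit in it lengthwise along y.
- caddy_bay (a point): Floor centre of the free middle bay of the fixed dark steel nozzle caddy, a flat tray 78 (x) x 168 (y) mm, walls 20 mm and floor 4 mm over the bench, cross walls making three bays along y. The middle bay is 70 (x) x 50 (y) mm inside: fingers closing along x have most room. A 40 mm high nozzle stands in each outer bay, 55 mm to either side. Axes: the caddy's, z up.
- bin_unit: Fixed tip-out bin unit: light grey housing 177 mm wide (y), 124 mm high, one clear plastic bin in its front. Origin: on the bench, on the middle plane, 15 mm in front of its front face; x points into the unit, z up. The bin's hinge line runs along y through x = 20, z = 18 mm. The housing's top plate covers from x = 51 mm back to 138 mm.
- tip_bin (a joint): Tilt of the bin, rad: 0 shut (upright), 0.75 fully forward at its stop; starts at 0 to 0.1. Stays where it is left; about 3 N at the bar moves it. Inside 155 mm wide (y), 83 mm deep. Fully tipped, front panel and floor form a V, lowest at the hinge line; the mouth then reaches from 65 mm in front of the hinge line (panel's top edge, 85 mm over the bench) to 31 mm behind it (top plate).
- bin_handle (a point): Middle of the bin's bow handle: a round steel bar, 11 mm thick, 96 mm long along y, raked up in front of the panel. Shut, it lies 39 mm in front of and 116 mm above the hinge line; it swings with the bin (fully tipped: 108 mm in front, 58 mm above). Pinch it from above, fingers closing along x; it turns between them as it swings. Swing it back the same way to shut (a level push jams when fully tipped). Axes: the bin's.
- bin_inside (a point): Point inside the bin, on its middle plane, 40 mm behind the front panel and 40 mm above the hinge line when shut; moves with the bin. Axes are the bin's: x to its back, y along the hinge, z up when shut.
Things that resemble listed ones, but are neither listed nor needed, are in the scene too. Of the things shaped like the coupler, the black one is meant.

How it is judged:
On the way, in this order (a step that is already met when the one before it is completed fails the run):
1. the bin is tipped forward (value of joint tip_bin above 0.6 rad), for 0.2 s.
2. both connectors lie in the bin while it is still tipped forward (x of plug in the frame of bin_inside between -0.047 and 0.047 m and y of plug in the frame of bin_inside between -0.078 and 0.078 m and z of plug in the frame of bin_inside between -0.044 and 0.05 m and x of coupler in the frame of bin_inside between -0.047 and 0.047 m and y of coupler in the frame of bin_inside between -0.078 and 0.078 m and z of coupler in the frame of bin_inside between -0.044 and 0.05 m and value of joint tip_bin above 0.5 rad), for 0.2 s.
At the end, for the whole second after the job is handed in: Plug and coupler in the shut bin (under 0.08 rad); nozzle upright (0.15 rad) on the floor of the caddy's middle bay, within 28 mm (x) and 20 mm (y) of its centre; cutters flat (0.15 rad) on the tray floor, origin within 45 mm of its centre in x and y; all four at rest (x of plug in the frame of bin_inside between -0.047 and 0.047 m and y of plug in the frame of bin_inside between -0.078 and 0.078 m and z of plug in the frame of bin_inside between -0.044 and 0.05 m and x of coupler in the frame of bin_inside between -0.047 and 0.047 m and y of coupler in the frame of bin_inside between -0.078 and 0.078 m and z of coupler in the frame of bin_inside between -0.044 and 0.05 m and value of joint tip_bin below 0.08 rad and x of nozzle in the frame of caddy_bay between -0.028 and 0.028 m and y of nozzle in the frame of caddy_bay between -0.02 and 0.02 m and z of nozzle in the frame of caddy_bay between -0.004 and 0.006 m and angle between each of nozzle, cutters's own z axis and vertical below 0.15 rad and x of cutters in the frame of tray between -0.045 and 0.045 m and y of cutters in the frame of tray between -0.045 and 0.045 m and z of cutters in the frame of tray between -0.001 and 0.009 m and linear speed of each of plug, coupler, nozzle, cutters below 0.02 m/s); the robot touches nothing.
It also fails if it takes over 128 s, if anything falls off the work surface, if the arm or the gripper's body presses on something with over 40 N, if the wrist force passes 120 N, or if a joint passes its speed limit or range.

## Working session

There is one attempt and no reset: what is moved stays moved. The work goes in short steps, Python scripts to look and compute and a tool call to move; the robot and the scene stay as the last step left them, time stands still between calls to the robot, and variables do not carry over. Pictures are saved under pics/ and viewed, at most 14 in all, crops included, and the job is handed in when it is done.

Besides the shell and the picture viewer there is one more tool, called as name(argument=value, ...), one argument or row to a line, values as JSON. jog_arm: Moves the arm, as the interface text tells. Its arguments: {"type":"object","properties":{"motion":{"type":"array"},"grip_force":{"type":"number"}},"required":["motion"]}

```bash
ls; mkdir -p pics
cat > h.py <<'E'
import numpy as np, cv2
from scipy.spatial.transform import Rotation as R
from station import bot
def save(n,p): cv2.imwrite(f'pics/{n}.png',cv2.cvtColor(p['pixels'],cv2.COLOR_RGB2BGR))
def pose():
    o=bot.get_obs(); q=o['tool_rot']; T=np.eye(4)
    T[:3,:3]=R.from_quat([q[1],q[2],q[3],q[0]]).as_matrix(); T[:3,3]=o['eef_pos']; return T
def world(p,xy,z,Tt=None):
    K=p['camera_matrix']; x=(xy[0]-K[0,2])/K[0,0]; y=(xy[1]-K[1,2])/K[1,1]
    if 'T' in p: T=p['T']; d=np.array([x,y,1.])
    else:
        T=Tt@p['tool_from_camera']; r=np.hypot(x,y); d=np.array([x/r*np.sin(r),y/r*np.sin(r),np.cos(r)])
    d=T[:3,:3]@d; o=T[:3,3]; return o+d*(z-o[2])/d[2]
def pix(p,X,Tt=None):
    T=p['T'] if 'T' in p else Tt@p['tool_from_camera']; K=p['camera_matrix']
    c=np.linalg.inv(T)@np.r_[X,1]
    if 'T' in p: return K[0,0]*c[0]/c[2]+K[0,2],K[1,1]*c[1]/c[2]+K[1,2]
    r=np.hypot(c[0],c[1]); a=np.arctan2(r,c[2]); return K[0,0]*a*c[0]/r+K[0,2],K[1,1]*a*c[1]/r+K[1,2]
def go(pos,yaw=None,T=None):
    """row to reach world pos; yaw = world angle of tool y (closing) axis, tool down"""
    T=pose() if T is None else T
    s=T[:3,:3].T@(np.array(pos)-T[:3,3])*1000
    if yaw is None: rv=np.zeros(3)
    else:
        best=None
        for k in (0,np.pi):
            y=np.array([np.cos(yaw+k),np.sin(yaw+k),0]); z=np.array([0,0,-1.]); x=np.cross(y,z)
            v=R.from_matrix(T[:3,:3].T@np.c_[x,y,z]).as_rotvec()
            if best is None or np.linalg.norm(v)<np.linalg.norm(best): best=v
        rv=best
    return np.round(rv,3),np.round(s,1)
E
cat > a.py <<'E'
from h import *
np.set_printoptions(precision=3,suppress=True)
o=bot.get_obs(); print(o); print(pose())
for c in('top','scene'):
    p=bot.read_camera(c); save(c+'0',p); print(c,p['T'],p['camera_matrix'])
    for n in ['plug','coupler','nozzle','cutters','tray','caddy_bay','bin_unit','bin_handle','bin_inside']:
        for f in('spot_in','tip_of'):
            try: print(n,f,[(round(d['score'],2),np.round(d['xy']).tolist(),world(p,d['xy'],0)[:2].round(3).tolist()) for d in getattr(bot,f)(n,p)[:4]])
            except Exception as e: print(n,f,e)
E
python3 a.py
```

```text
pics
{'t': 0.0, 'q': array([ 1.192,  0.478,  0.022,  1.556, -0.011,  1.109, -0.083]), 'joint_vel': array([-0.001,  0.   , -0.001, -0.001,  0.001,  0.   , -0.001]), 'joint_torque': array([ -0.   , -59.646,   1.607, -28.12 ,   0.012,   0.009,   0.   ]), 'eef_pos': array([ 0.18, -0.65,  0.23]), 'tool_rot': array([-0.001,  0.991,  0.135, -0.   ]), 'contact_force': array([ 0.881, -0.466, -0.007]), 'torque': array([ 0.007, -0.012,  0.013]), 'grasp_force': 0.0, 'gripper_width': 0.9979390205664267}
[[ 0.964  0.267 -0.001  0.18 ]
 [ 0.267 -0.964  0.002 -0.65 ]
 [-0.    -0.002 -1.     0.23 ]
 [ 0.     0.     0.     1.   ]]
top [[ 0.006 -0.981  0.192  0.355]
 [-1.    -0.006  0.002  0.198]
 [-0.001 -0.192 -0.981  1.395]
 [ 0.     0.     0.     1.   ]] [[495.943   0.    314.444]
 [  0.    495.943 200.174]
 [  0.      0.      1.   ]]
plug spot_in [(0.73, [455.0, 243.0], [0.508, -0.196])]
plug tip_of [(0.65, [456.0, 242.0], [0.51, -0.198])]
coupler spot_in [(0.62, [218.0, 240.0], [0.511, 0.471]), (0.53, [187.0, 211.0], [0.593, 0.565]), (0.52, [178.0, 242.0], [0.504, 0.584]), (0.47, [336.0, 152.0], 
[... 1696 characters left out ...]
, 226.0], [0.498, 0.364])]
cutters tip_of [(0.41, [262.0, 226.0], [0.498, 0.358])]
tray spot_in [(0.71, [306.0, 204.0], [0.674, 0.285])]
tray tip_of [(0.9, [306.0, 208.0], [0.655, 0.273])]
caddy_bay spot_in [(0.56, [341.0, 221.0], [0.672, 0.133])]
caddy_bay tip_of [(0.57, [351.0, 231.0], [0.652, 0.079]), (0.19, [307.0, 209.0], [0.654, 0.269])]
bin_unit spot_in [(0.6, [426.0, 229.0], [0.805, -0.14])]
bin_unit tip_of [(0.65, [409.0, 257.0], [0.661, -0.143])]
bin_handle spot_in [(0.81, [421.0, 239.0], [0.754, -0.143])]
bin_handle tip_of [(0.77, [410.0, 240.0], [0.73, -0.114])]
bin_inside spot_in [(0.97, [422.0, 238.0], [0.76, -0.147])]
bin_inside tip_of [(0.86, [422.0, 237.0], [0.765, -0.143])]
```

```bash
python3 -c "
import cv2
a=cv2.imread('pics/top0.png');cv2.imwrite('pics/top0c.png',cv2.resize(a[110:300,150:500],(800,434),interpolation=cv2.INTER_CUBIC))
cv2.imwrite('pics/coup.png',cv2.resize(a[190:270,150:300],(800,427),interpolation=cv2.INTER_CUBIC))"
```

```text
(no output)
```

View pics/top0c.png

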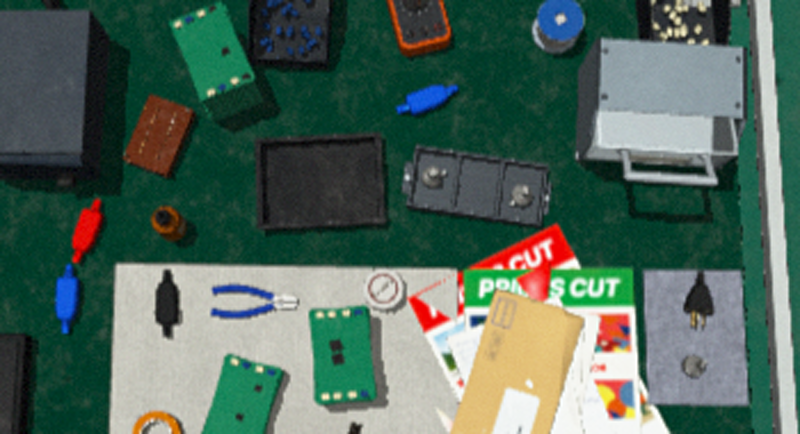

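View pics/coup.png

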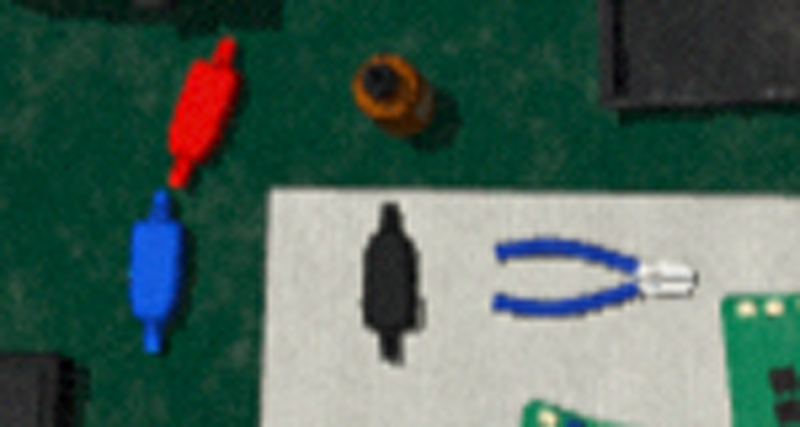

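The coupler-shaped items are black (223,243), blue (178,242), red (187,211) and blue (336,152). The black one on the grey mat is the one meant, and the crop confirms it. The plug is at (456,240), the nozzle at (454,269), the cutters at (264,242) with jaws to the right, the tray at (290,190), the caddy at (357,191), and the bin handle bar runs from (422,184) to (463,190).

Run:
```python
from h import *
np.set_printoptions(precision=3,suppress=True)
p=bot.read_camera('top')
P=lambda n,xy,z:print(n,world(p,xy,z).round(3))
P('handle',(444,189),.134);P('hL',(422,184.5),.134);P('hR',(463,189.5),.134);P('unit',(432,190),0);P('inside',(440,163),.058)
P('tray',(289,189),.02);P('caddy',(358,191),.004)
P('cut',(264,242),.005);P('coup',(223,243),.01);P('plug',(456,240),.01);P('noz',(454,269),.02)
for z in(.134,):
  T=pose(); print(go([.65,-.16,.32],-.12,T), T[:3,3])
```

```text
handle [ 0.633 -0.137  0.134]
hL [ 0.645 -0.08   0.134]
hR [ 0.632 -0.186  0.134]
unit [ 0.66  -0.137  0.   ]
inside [ 0.724 -0.149  0.058]
tray [0.656 0.273 0.02 ]
caddy [0.654 0.076 0.004]
cut [0.506 0.342 0.005]
coup [0.502 0.456 0.01 ]
plug [ 0.514 -0.197  0.01 ]
noz [ 0.433 -0.184  0.02 ]
(array([ 0.  ,  0.  , -1.18]), array([ 583.5, -347. ,  -88.7])) [ 0.181 -0.65   0.231]
```

jog_arm(
  motion=[
    [0,0,-0.1,60,-40,-60,85],
    [0,0,-0.25,115,-75,-80,85],
    [0,0,-0.4,170,-100,-90,85],
    [0,0,-0.58,230,-135,-90,85],
    [0,0,-0.75,290,-170,-90,85],
    [0,0,-0.9,350,-205,-90,85],
    [0,0,-1.05,410,-245,-90,85],
    [0,0,-1.18,470,-280,-85,85],
    [0,0,-1.18,530,-315,-75,85],
    [0,0,-1.18,575,-345,-70,85],
  ],
)

```text
t: 3.2
eef_pos: [0.5971, -0.2136, 0.3076]
tool_rot: [0.0, 0.748, 0.663, 0.0]
contact_force: [0.6, -1.2, -0.3]
gripper_width: 1.001
grasp_force: 0.0
```

```bash
cat >> h.py <<'E'
def wl(name,things):
    T=pose(); p=bot.read_camera('wrist'); save(name,p); print(T.round(3))
    for n,z in things:
        for f in('spot_in','tip_of'):
            print(n,f,[(round(d['score'],2),np.round(d['xy']).tolist(),world(p,d['xy'],z,T)[:2].round(4).tolist()) for d in getattr(bot,f)(n,p)[:3]])
    return p,T
E
python3 - <<'E'
from h import *
wl('w1',[('bin_handle',.134),('bin_unit',0),('plug',.01),('nozzle',0.01)])
E
```

```text
[[ 0.12   0.993  0.001  0.597]
 [ 0.993 -0.12  -0.    -0.214]
 [-0.     0.001 -1.     0.308]
 [ 0.     0.     0.     1.   ]]
bin_handle spot_in [(0.63, [391.0, 97.0], [0.6793, -0.134])]
bin_handle tip_of [(0.62, [351.0, 101.0], [0.6384, -0.1348])]
bin_unit spot_in [(0.82, [428.0, 101.0], [0.7674, -0.141])]
bin_unit tip_of [(0.72, [362.0, 99.0], [0.6681, -0.1317]), (0.67, [258.0, 154.0], [0.5073, -0.1937])]
plug spot_in [(0.64, [259.0, 154.0], [0.5106, -0.1932])]
plug tip_of [(0.82, [262.0, 156.0], [0.5149, -0.1966])]
nozzle spot_in [(0.84, [208.0, 157.0], [0.4321, -0.1848])]
nozzle tip_of [(0.66, [212.0, 155.0], [0.4386, -0.1827])]
```

View pics/w1.png

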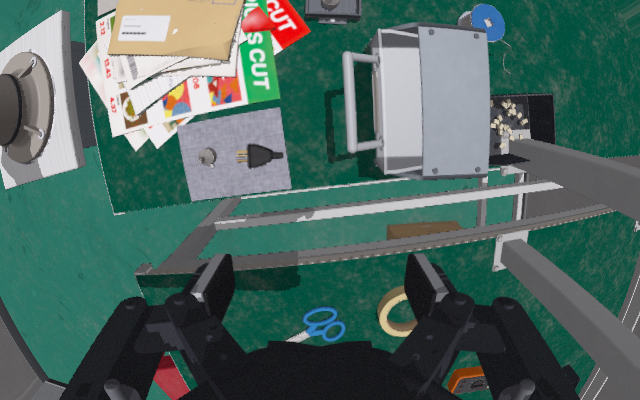

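The wrist view shows the handle bar from (347,55) to (351,150), the plug at (262,155) with its pins to the left, and the nozzle at (208,157). A rail runs along the right at y≈-0.3.

Run:
```python
from h import *
T=pose();p=bot.read_camera('wrist')
W=lambda xy,z:world(p,xy,z,T)[:2].round(4)
print('bar',W((347.5,57),.134),W((350.5,150),.134),'top plate',W((376,33),.124),W((422,177),.124),W((431,24),.124),W((488,178),.124),W((487,33),.124))
print('plug',W((245,154),.01),W((284,155),.01))
a=cv2.cvtColor(p['pixels'],cv2.COLOR_RGB2BGR)[110:200,180:300]
cv2.imwrite('pics/w1c.png',cv2.resize(a,(800,600),interpolation=cv2.INTER_CUBIC))
print(go([.636,-.136,.20],None,T))
```

```text
bar [ 0.638  -0.0919] [ 0.6302 -0.1877] top plate [ 0.6723 -0.0663] [ 0.709  -0.2275] [ 0.7355 -0.0571] [ 0.7957 -0.2374] [ 0.8061 -0.0649]
plug [ 0.4879 -0.1924] [ 0.5449 -0.2018]
(array([0., 0., 0.]), array([ 85.1,  30.7, 107.7]))
```

View pics/w1c.png

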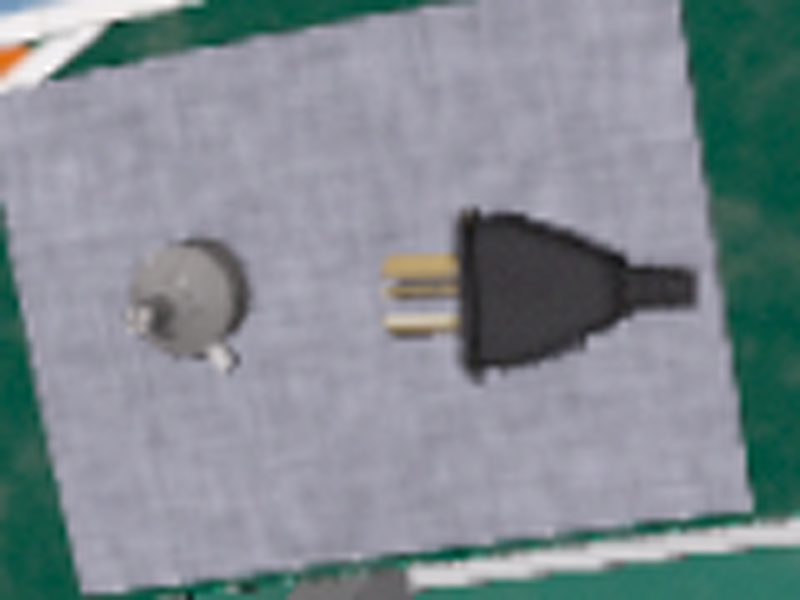

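jog_arm(
  motion=[
    [0,0,-0.04,45,15,30,28],
    [0,0,-0.04,79,29,75,28],
    [0,0,-0.04,79,29,110,28],
    [0,0,-0.04,79,29,120,28],
    [0,0,-0.04,79,29,120,28],
  ],
  grip_force=25,
)

```text
t: 4.32
eef_pos: [0.634, -0.1412, 0.1879]
tool_rot: [0.0, 0.735, 0.678, -0.0]
contact_force: [0.3, 1.2, 0.7]
gripper_width: 0.325
grasp_force: 0.0
```

Run:
```python
from h import *
p,T=wl('w2',[('bin_handle',.134)])
print(bot.get_obs()['gripper_width'])
```

```text
[[ 0.082  0.997 -0.     0.634]
 [ 0.997 -0.082 -0.    -0.141]
 [-0.001 -0.    -1.     0.188]
 [ 0.     0.     0.     1.   ]]
bin_handle spot_in [(0.74, [391.0, 180.0], [0.6832, -0.115]), (0.31, [441.0, 183.0], [0.719, -0.1194])]
bin_handle tip_of [(0.94, [322.0, 213.0], [0.6357, -0.1344])]
0.3290380120455519
```

View pics/w2.png

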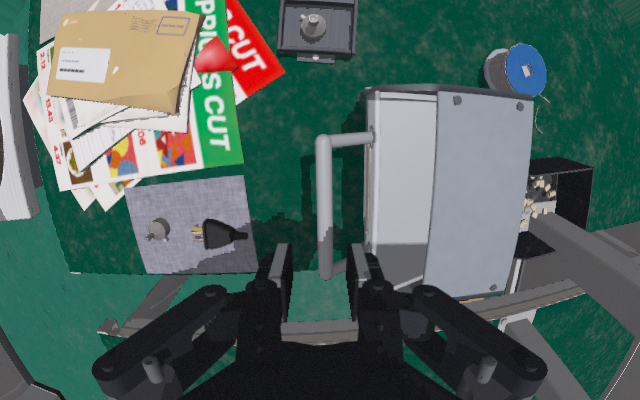

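The bar (column ~324) sits between the open fingers (columns 290 and 350), so I'll go straight down and pinch.

jog_arm(
  motion=[
    [0,0,0,3,1,40,28],
    [0,0,0,5,1,71,28],
    [0,0,0,5,1,73,28],
    [0,0,0,5,1,73,0],
    [0,0,0,5,1,73,0],
    [0,0,0,5,1,73,0],
    [0,0,0,5,1,73,0],
  ],
  grip_force=25,
)

```text
t: 5.35
eef_pos: [0.6365, -0.1352, 0.1162]
tool_rot: [0.001, 0.735, 0.678, 0.001]
contact_force: [-0.9, -1.6, 6.9]
gripper_width: 0.112
grasp_force: 25.2
```

Run:
```python
import numpy as np
for th in np.linspace(0,.77,11):
    r=np.hypot(39,116);a=np.arctan2(116,39)-th
    print(round(th,2),round(r*np.cos(a)-39,1),round(116-r*np.sin(a),1))
```

```text
0.0 0.0 0.0
0.08 8.8 3.3
0.15 17.3 7.4
0.23 25.5 12.0
0.31 33.3 17.3
0.38 40.7 23.1
0.46 47.6 29.5
0.54 54.0 36.5
0.62 59.9 43.9
0.69 65.1 51.7
0.77 69.8 59.9
```

jog_arm(
  motion=[
    [0,0,0,0,-9,3,0],
    [0,0,0,0,-17,7,0],
    [0,0,0,0,-25,12,0],
    [0,0,0,0,-33,17,0],
    [0,0,0,0,-41,23,0],
    [0,0,0,0,-48,30,0],
    [0,0,0,0,-54,36,0],
    [0,0,0,0,-60,44,0],
    [0,0,0,0,-65,51,0],
    [0,0,0,0,-69,58,0],
  ],
)

```text
t: 6.6
eef_pos: [0.5789, -0.1311, 0.0634]
tool_rot: [0.01, 0.735, 0.678, 0.008]
contact_force: [16.3, -5.4, 36.5]
gripper_width: 0.116
grasp_force: 29.8
```

jog_arm(
  motion=[
    [0,0,0,0,1,-3,0],
    [0,0,0,0,1,-4,26],
    [0,0,0,0,1,-4,26],
    [0,0,0,0,0,-40,28],
    [0,0,0,0,0,-90,28],
    [0,0,0,0,0,-140,28],
    [0,0,0,0,0,-190,60],
  ],
)

```text
t: 7.48
eef_pos: [0.5651, -0.1289, 0.2474]
tool_rot: [-0.001, 0.735, 0.678, -0.001]
contact_force: [0.9, 0.3, 0.4]
gripper_width: 0.529
grasp_force: 0.0
```

Run:
```python
from h import *
p,T=wl('w3',[('bin_handle',.076),('plug',.01),('nozzle',0.01)])
```

```text
[[ 0.08   0.997 -0.003  0.565]
 [ 0.997 -0.08   0.001 -0.129]
 [ 0.    -0.003 -1.     0.247]
 [ 0.     0.     0.     1.   ]]
bin_handle spot_in [(0.69, [426.0, 177.0], [0.6799, -0.1317])]
bin_handle tip_of [(0.89, [348.0, 185.0], [0.5935, -0.1344]), (0.43, [284.0, 221.0], [0.522, -0.1695])]
plug spot_in [(0.94, [284.0, 223.0], [0.5115, -0.1976])]
plug tip_of [(0.94, [285.0, 218.0], [0.5139, -0.19])]
nozzle spot_in []
nozzle tip_of [(0.68, [226.0, 218.0], [0.4328, -0.1841])]
```

View pics/w3.png

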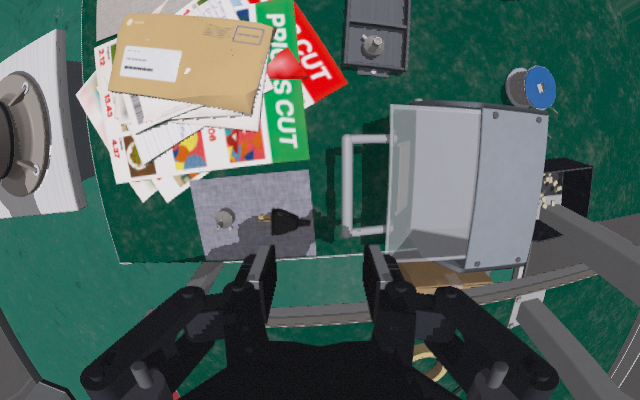

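The bin is open: the bar is at column 347, the panel edge at 390 and the top plate edge at 480. The bar's x looks short of full tip, so I'll triangulate it.

Run:
```python
from h import *
T=pose();p=bot.read_camera('wrist'); t=bot.read_camera('top'); save('top1',t)
print('w plate',world(p,(479,185),.124,T),'panel top',world(p,(390,180),.085,T))
for z in(.06,.076,.09,.105,.12):print(z,world(p,(347.5,186),z,T)[:2], [world(t,d['xy'],z)[:2] for d in bot.tip_of('bin_handle',t)[:1]])
print(bot.tip_of('bin_handle',t)[:1],bot.tip_of('bin_unit',t)[:1], bot.tip_of('bin_unit',p)[:1])
a=cv2.cvtColor(t['pixels'],cv2.COLOR_RGB2BGR)[110:290,400:500]
cv2.imwrite('pics/top1c.png',cv2.resize(a,None,fx=3.3,fy=3.3,interpolation=cv2.INTER_CUBIC))
```

```text
w plate [ 0.71789563 -0.13028936  0.124     ] panel top [ 0.63614348 -0.12977184  0.085     ]
0.06 [ 0.59391232 -0.13954702] [array([ 0.60733321, -0.14887258])]
0.076 [ 0.59279959 -0.135316  ] [array([ 0.60430576, -0.14471623])]
0.09 [ 0.59182595 -0.13161385] [array([ 0.60165675, -0.14107942])]
0.105 [ 0.59078277 -0.12764726] [array([ 0.59881852, -0.13718284])]
0.12 [ 0.58973959 -0.12368067] [array([ 0.59598029, -0.13328626])]
[{'xy': [442.0, 204.0], 'score': 0.84}] [{'xy': [432.3, 187.5], 'score': 0.66}] [{'xy': [397.9, 167.7], 'score': 0.71}]
```

View pics/top1c.png

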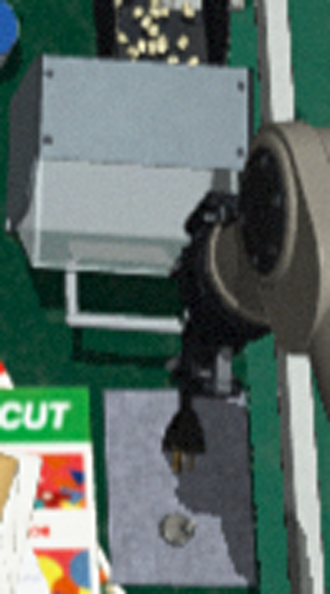

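The top view agrees that the tilt is only about 0.57 rad: the panel top edge is 51 mm in front of the hinge and should be 65 mm. I'll press the bar down from above with the fingers shut.

jog_arm(
  motion=[
    [0,0,0,-5,20,50,0],
    [0,0,0,-5,20,100,0],
    [0,0,0,-5,20,135,0],
    [0,0,0,-5,20,150,0],
    [0,0,0,-5,19,160,0],
    [0,0,0,-5,18,168,0],
    [0,0,0,-5,18,172,0],
    [0,0,0,-5,18,172,0],
  ],
)

```text
t: 9.32
eef_pos: [0.5861, -0.136, 0.0806]
tool_rot: [0.002, 0.735, 0.678, 0.0]
contact_force: [-14.9, 1.9, 41.9]
gripper_width: -0.003
grasp_force: 19.6
```

jog_arm(
  motion=[
    [0,0,0,0,0,-50,0],
    [0,0,0,0,-10,-100,40],
    [0,0,0,-15,-30,-130,60],
    [0,0,0,-30,-50,-130,60],
    [0,0,0,-30,-60,-130,60],
  ],
)

```text
t: 9.95
eef_pos: [0.5219, -0.1623, 0.2057]
tool_rot: [0.001, 0.736, 0.677, 0.0]
contact_force: [-0.8, -0.3, -1.0]
gripper_width: 0.701
grasp_force: 0.0
```

Run:
```python
from h import *
p,T=wl('w4',[('bin_handle',.076),('bin_inside',.05),('plug',.01)])
print(bot.get_obs()['q'].round(2))
print('rail',[world(p,(400,300),z,T)[:2].round(3) for z in(0,.1)])
print('grasp',go([.510,-.1945,.004],1.44,T))
```

```text
[[ 0.082  0.997  0.002  0.522]
 [ 0.997 -0.082 -0.002 -0.162]
 [-0.001  0.003 -1.     0.206]
 [ 0.     0.     0.     1.   ]]
bin_handle spot_in [(0.96, [474.0, 151.0], [0.6733, -0.1321])]
bin_handle tip_of [(0.85, [380.0, 152.0], [0.5789, -0.1291])]
bin_inside spot_in [(0.35, [311.0, 204.0], [0.5116, -0.1815])]
bin_inside tip_of [(0.91, [484.0, 154.0], [0.7004, -0.1411])]
plug spot_in [(0.79, [313.0, 204.0], [0.5116, -0.1937]), (0.68, [243.0, 202.0], [0.4301, -0.1855])]
plug tip_of [(0.97, [313.0, 206.0], [0.5114, -0.1962]), (0.27, [484.0, 154.0], [0.7234, -0.1475])]
[ 0.56  0.33 -0.47  1.87  0.18  0.98 -0.06]
rail [array([ 0.62 , -0.348]), array([ 0.593, -0.273])]
grasp (array([ 1.000e-03,  3.000e-03, -1.523e+00]), array([-32.7,  -9.7, 201.7]))
```

View pics/w4.png

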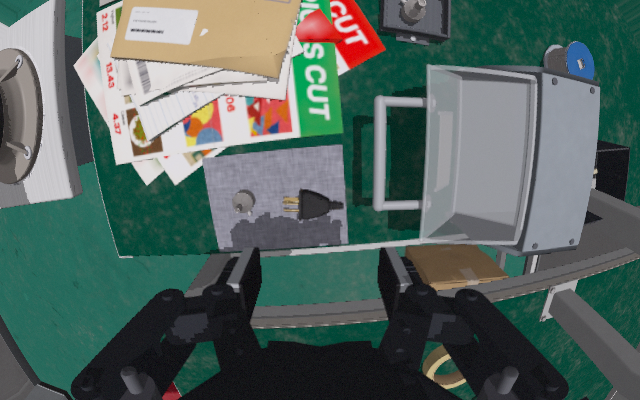

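The plug lies level in this view, pins left (283,205) and cord right (342,206), so its yaw is about -0.09. The bar is now at x=0.579, so the bin is fully tipped.

jog_arm(
  motion=[
    [0,0,-0.17,-10,-3,10,60],
    [0,0,-0.35,-20,-6,20,60],
    [0,0,-0.52,-33,-10,30,60],
    [0,0,-0.7,-33,-10,45,60],
    [0,0,-0.88,-33,-10,60,60],
    [0,0,-1.06,-33,-10,75,60],
    [0,0,-1.24,-33,-10,90,60],
    [0,0,-1.41,-33,-10,100,60],
    [0,0,-1.55,-33,-10,110,60],
    [0,0,-1.55,-33,-10,120,60],
  ],
)

```text
t: 11.55
eef_pos: [0.5099, -0.1927, 0.0838]
tool_rot: [0.0, 0.051, 0.999, 0.001]
contact_force: [-0.1, -0.5, -0.0]
gripper_width: 0.702
grasp_force: 0.0
```

Run:
```python
from h import *
p,T=wl('w5',[('plug',.01),('nozzle',.01)])
print('grasp',go([.510,-.1945,.004],1.47,T),bot.get_obs()['q'].round(2))
```

```text
[[-0.995  0.102  0.     0.51 ]
 [ 0.102  0.995  0.001 -0.193]
 [-0.     0.001 -1.     0.084]
 [ 0.     0.     0.     1.   ]]
plug spot_in [(0.86, [315.0, 214.0], [0.5105, -0.1946])]
plug tip_of [(0.84, [318.0, 212.0], [0.5089, -0.1921])]
nozzle spot_in [(0.92, [319.0, 105.0], [0.4318, -0.1836])]
nozzle tip_of [(0.71, [314.0, 104.0], [0.4312, -0.187])]
grasp (array([ 0.001,  0.   , -0.001]), array([-0.2, -1.9, 79.8])) [ 0.8   0.56 -0.71  1.95  0.49  0.81  1.29]
```

View pics/w5.png

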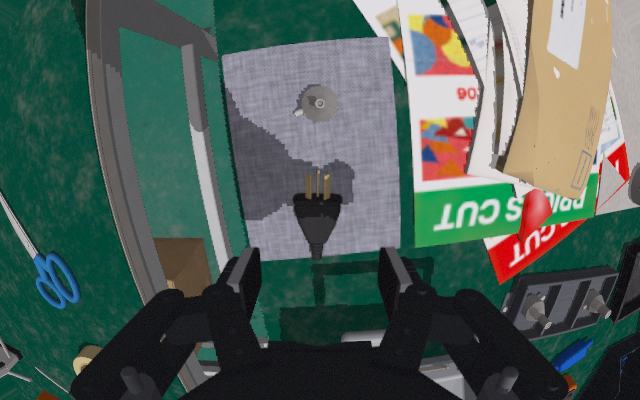

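jog_arm(
  motion=[
    [0,0,0,2,-2,45,60],
    [0,0,0,2,-2,75,60],
    [0,0,0,2,-2,79,60],
    [0,0,0,2,-2,79,20],
    [0,0,0,2,-2,79,20],
    [0,0,0,2,-2,79,20],
    [0,0,0,2,-2,79,20],
    [0,0,0,2,-2,50,20],
    [0,0,0,2,-2,0,20],
    [0,0,0,2,-2,-50,20],
  ],
  grip_force=40,
)

```text
t: 13.05
eef_pos: [0.5072, -0.1948, 0.1364]
tool_rot: [0.0, 0.05, 0.999, -0.0]
contact_force: [0.9, -0.8, -0.6]
gripper_width: 0.359
grasp_force: 40.0
```

Run:
```python
from h import *
print(bot.get_obs()['gripper_width'],pose().round(3))
print(go([.645,-.175,.16],1.47),bot.get_obs()['q'].round(2))
```

```text
0.3591889066153037 [[-0.995  0.101  0.     0.507]
 [ 0.101  0.995 -0.    -0.195]
 [-0.    -0.    -1.     0.136]
 [ 0.     0.     0.     1.   ]]
(array([-0.,  0., -0.]), array([-135.1,   33.6,  -23.6])) [ 0.85  0.48 -0.76  1.92  0.42  0.9   1.35]
```

Plug held (30 mm opening). Next I'll turn it so it lies along the bin and carry it over the mouth.

jog_arm(
  motion=[
    [0,0,0.15,-10,5,-24,20],
    [0,0,0.33,-30,10,-24,20],
    [0,0,0.5,-50,15,-24,20],
    [0,0,0.68,-70,20,-24,20],
    [0,0,0.86,-90,25,-24,20],
    [0,0,1.03,-110,30,-24,20],
    [0,0,1.21,-130,35,-24,20],
    [0,0,1.38,-150,40,-24,20],
    [0,0,1.54,-163,46,-24,20],
    [0,0,1.54,-163,46,-24,20],
  ],
)

```text
t: 14.3
eef_pos: [0.6749, -0.1643, 0.159]
tool_rot: [0.0, 0.73, 0.683, 0.001]
contact_force: [-0.2, -0.1, -0.9]
gripper_width: 0.359
grasp_force: 40.0
```

Run:
```python
from h import *
p,T=wl('w6',[('bin_handle',.076),('bin_inside',.05)])
print(go([.674,-.165,.085],-.07))
```

```text
[[ 0.067  0.998  0.001  0.675]
 [ 0.998 -0.067  0.    -0.164]
 [ 0.     0.001 -1.     0.159]
 [ 0.     0.     0.     1.   ]]
bin_handle spot_in [(0.58, [307.0, 147.0], [0.6686, -0.1158])]
bin_handle tip_of [(0.95, [194.0, 175.0], [0.5775, -0.1303])]
bin_inside spot_in [(0.75, [302.0, 147.0], [0.6632, -0.119])]
bin_inside tip_of [(0.95, [334.0, 171.0], [0.6885, -0.1408]), (0.64, [118.0, 220.0], [0.4677, -0.1723])]
(array([-0.   ,  0.   ,  0.001]), array([ 1.2,  0.5, 73.7]))
```

View pics/w6.png

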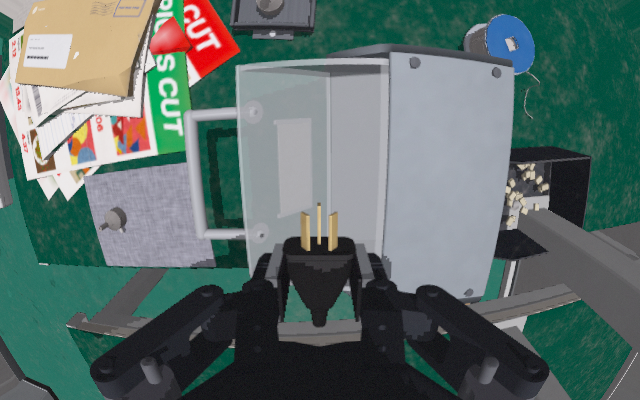

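The plug is over the open bin with its pins to +y, and the V bottom is at about column 330. I'll lower it and release.

jog_arm(
  motion=[
    [0,0,0,1,1,45,20],
    [0,0,0,1,1,75,20],
    [0,0,0,1,1,77,20],
    [0,0,0,1,1,77,44],
    [0,0,0,1,1,77,44],
    [0,0,0,1,1,77,44],
    [0,0,0,1,1,45,44],
    [0,0,0,1,1,-15,44],
    [0,0,0,1,1,-75,44],
  ],
)

```text
t: 15.68
eef_pos: [0.675, -0.1645, 0.2355]
tool_rot: [-0.0, 0.731, 0.682, -0.0]
contact_force: [0.8, -0.3, 0.2]
gripper_width: 0.512
grasp_force: 0.0
```

Run:
```python
from h import *
p,T=wl('w7',[('bin_handle',.076),('plug',.04)])
t=bot.read_camera('top')
for n,z in(('coupler',.0),('cutters',.0)):
  print(n,[(d['score'],world(t,d['xy'],z)[:2].round(3)) for d in bot.tip_of(n,t)[:2]])
print(go([.50,.40,.25],0.0))
```

```text
[[ 0.07   0.998 -0.     0.675]
 [ 0.998 -0.07   0.    -0.164]
 [ 0.    -0.    -1.     0.235]
 [ 0.     0.     0.     1.   ]]
bin_handle spot_in [(0.67, [308.0, 151.0], [0.6652, -0.1298]), (0.4, [328.0, 183.0], [0.6833, -0.164])]
bin_handle tip_of [(0.85, [226.0, 160.0], [0.5808, -0.1312])]
plug spot_in [(0.96, [327.0, 185.0], [0.6826, -0.1744])]
plug tip_of [(0.6, [318.0, 186.0], [0.6724, -0.1747])]
coupler [(0.8, array([0.504, 0.583])), (0.63, array([0.6  , 0.561]))]
cutters [(0.65, array([0.514, 0.341]))]
(array([-0.003, -0.   , -0.07 ]), array([ 550.9, -213.3,  -17.5]))
```

View pics/w7.png

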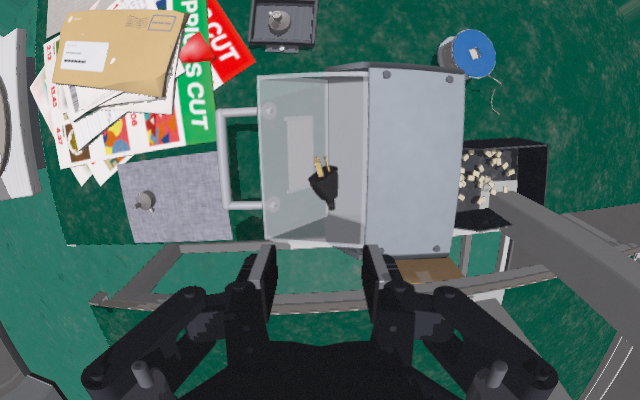

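The plug lies in the bin at (325,180). Now across to the coupler, turning on the way.

jog_arm(
  motion=[
    [0,0,-0.15,50,-18,-15,60],
    [0,0,-0.32,105,-38,-25,60],
    [0,0,-0.49,162,-58,-30,60],
    [0,0,-0.66,219,-78,-30,60],
    [0,0,-0.83,276,-98,-30,60],
    [0,0,-1.0,333,-118,-30,60],
    [0,0,-1.17,390,-138,-30,60],
    [0,0,-1.34,447,-158,-20,60],
    [0,0,-1.5,504,-180,-5,60],
    [0,0,-1.64,560,-200,10,60],
  ],
)

```text
t: 17.32
eef_pos: [0.514, 0.4094, 0.2219]
tool_rot: [-0.001, -0.002, 1.0, -0.0]
contact_force: [0.8, 0.6, -0.6]
gripper_width: 0.699
grasp_force: 0.0
```

Run:
```python
from h import *
p,T=wl('w8',[('coupler',.01),('cutters',.004)])
print(go([.502,.456,.1],1.57,T),bot.get_obs()['q'].round(2))
```

```text
[[-1.    -0.004 -0.001  0.514]
 [-0.004  1.    -0.001  0.409]
 [ 0.001 -0.001 -1.     0.222]
 [ 0.     0.     0.     1.   ]]
coupler spot_in [(0.93, [437.0, 235.0], [0.5935, 0.566]), (0.86, [455.0, 174.0], [0.5105, 0.5806]), (0.77, [361.0, 167.0], [0.5054, 0.4591])]
coupler tip_of [(0.95, [432.0, 230.0], [0.5858, 0.5577])]
cutters spot_in [(0.65, [271.0, 176.0], [0.5178, 0.3528])]
cutters tip_of [(0.79, [268.0, 168.0], [0.5078, 0.3494])]
(array([-0.001, -0.001,  0.005]), array([ 11.6,  46.8, 121.9])) [-0.19  0.59 -0.84  1.57  0.47  1.2   0.44]
```

Run:
```python
from h import *
T=pose();p=bot.read_camera('wrist');im=p['pixels'].astype(int)
def seg(m,c,h,z,n):
    M=np.zeros(m.shape,np.uint8);M[c[1]-h:c[1]+h,c[0]-h:c[0]+h]=m[c[1]-h:c[1]+h,c[0]-h:c[0]+h]
    k,l,s,cc=cv2.connectedComponentsWithStats(M); 
    ids=[i for i in range(1,k) if s[i,4]>60]
    for i in ids: 
        ys,xs=np.where(l==i);W=np.array([world(p,(x,y),z,T)[:2] for x,y in zip(xs,ys)])
        (cx,cy),(w,hh),a=cv2.minAreaRect((W*1000).astype(np.float32))
        u=np.linalg.svd(W-W.mean(0),full_matrices=False)[2][0]
        print(n,s[i],W.mean(0).round(4),'rect',round(cx),round(cy),round(w),round(hh),'ax',np.degrees(np.arctan2(u[1],u[0])).round(1))
seg((im.max(2)<60),(361,167),40,.012,'coupler')
r,g,b=im[...,0],im[...,1],im[...,2]
seg((b>r+40)&(b>g+30),(268,172),50,.005,'cut')
a=cv2.cvtColor(p['pixels'],cv2.COLOR_RGB2BGR)[110:230,210:400]
cv2.imwrite('pics/w8c.png',cv2.resize(a,(792,500),interpolation=cv2.INTER_CUBIC))
```

```text
coupler [351 130  22  56 149] [0.4903 0.4508] rect 495 451 23 62 ax -10.1
cut [250 149  66  17 508] [0.4935 0.365 ] rect 494 364 15 79 ax 96.5
cut [251 168  65  16 499] [0.52   0.3652] rect 520 365 78 15 ax -96.5
```

View pics/w8c.png

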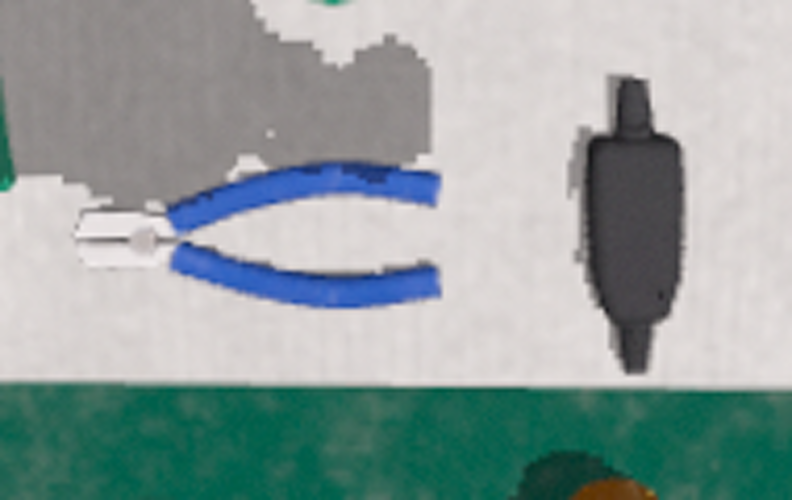

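The black coupler is centred at pixel (362,164), along world x. The cutters lie along y with their grips to +y, between pixels (228,167) and (315,167).

Run:
```python
from h import *
T=pose();p=bot.read_camera('wrist')
c=world(p,(362.2,164),.012,T);print(c)
for q in((228,167.5),(315.6,155),(315.6,177)):print(world(p,q,.005,T))
print(go([c[0],c[1],.004],1.57))
```

```text
[0.50378416 0.45762478 0.012     ]
[0.50818379 0.29637732 0.005     ]
[0.49450768 0.40331048 0.005     ]
[0.52105875 0.40320645 0.005     ]
(array([-0.001,  0.   , -0.003]), array([ 12.5,  51.5, 219. ]))
```

jog_arm(
  motion=[
    [0,0,0,12,30,50,55],
    [0,0,0,12,51,105,55],
    [0,0,0,12,51,160,55],
    [0,0,0,12,51,205,55],
    [0,0,0,12,51,217,55],
    [0,0,0,12,51,217,15],
    [0,0,0,12,51,217,15],
    [0,0,0,12,51,217,15],
    [0,0,0,12,51,217,15],
    [0,0,0,12,51,180,15],
  ],
)

```text
t: 18.92
eef_pos: [0.5021, 0.4575, 0.0423]
tool_rot: [-0.001, 0.0, 1.0, -0.002]
contact_force: [1.2, 0.3, -0.3]
gripper_width: 0.292
grasp_force: 39.5
```

Run:
```python
from h import *
print(pose().round(4),bot.get_obs()['gripper_width'])
print(go([.676,-.115,.25],-.07))
```

```text
[[-1.000e+00  8.000e-04 -2.500e-03  5.021e-01]
 [ 8.000e-04  1.000e+00 -3.200e-03  4.575e-01]
 [ 2.500e-03 -3.200e-03 -1.000e+00  4.230e-02]
 [ 0.000e+00  0.000e+00  0.000e+00  1.000e+00]] 0.2918221880571221
(array([-1.000e-03, -4.000e-03, -1.502e+00]), array([-173.9, -573.1, -206.3]))
```

jog_arm(
  motion=[
    [0,0,0,0,0,-60,15],
    [0,0,0.15,-10,-30,-120,15],
    [0,0,0.32,-25,-85,-160,15],
    [0,0,0.5,-42,-145,-175,15],
    [0,0,0.68,-60,-203,-180,15],
    [0,0,0.86,-78,-261,-180,15],
    [0,0,1.04,-96,-319,-180,15],
    [0,0,1.22,-114,-377,-180,15],
    [0,0,1.4,-132,-435,-180,15],
    [0,0,1.55,-150,-492,-180,15],
  ],
)

```text
t: 20.18
eef_pos: [0.6526, -0.0336, 0.2246]
tool_rot: [0.001, 0.702, 0.713, 0.001]
contact_force: [0.2, -0.1, 0.5]
gripper_width: 0.294
grasp_force: 39.5
```

Run:
```python
from h import *
p,T=wl('w9',[('bin_handle',.076),('bin_inside',.05)])
print(go([.676,-.120,.085],-.07),bot.get_obs()['gripper_width'])
```

```text
[[-0.015  1.     0.002  0.653]
 [ 1.     0.015  0.    -0.034]
 [ 0.     0.002 -1.     0.225]
 [ 0.     0.     0.     1.   ]]
bin_handle spot_in [(0.77, [349.0, 241.0], [0.6838, -0.0908])]
bin_handle tip_of [(0.82, [254.0, 271.0], [0.5821, -0.1298])]
bin_inside spot_in [(0.69, [346.0, 241.0], [0.6836, -0.1026])]
bin_inside tip_of []
(array([ 0.   , -0.001,  0.091]), array([-89.4,  22. , 138.9])) 0.29284699979870776
```

jog_arm(
  motion=[
    [0,0,0.09,-45,11,5,15],
    [0,0,0.09,-89,22,20,15],
    [0,0,0.09,-89,22,75,15],
    [0,0,0.09,-89,22,125,15],
    [0,0,0.09,-89,22,142,15],
    [0,0,0.09,-89,22,142,15],
    [0,0,0.09,-89,22,142,42],
    [0,0,0.09,-89,22,142,42],
    [0,0,0.09,-89,22,142,42],
    [0,0,0.09,-89,22,100,42],
  ],
)

```text
t: 21.68
eef_pos: [0.6735, -0.1206, 0.1212]
tool_rot: [-0.002, 0.731, 0.682, -0.002]
contact_force: [0.9, -1.0, 1.1]
gripper_width: 0.494
grasp_force: 0.0
```

jog_arm(
  motion=[
    [0,0,0,0,-20,-60,42],
    [0,0,0,0,-40,-120,42],
    [0,0,0,0,-60,-120,42],
  ],
)

```text
t: 22.05
eef_pos: [0.6188, -0.1162, 0.25]
tool_rot: [0.004, 0.731, 0.682, 0.003]
contact_force: [0.0, 0.3, -1.6]
gripper_width: 0.491
grasp_force: 0.0
```

Run:
```python
from h import *
p,T=wl('w10',[('bin_handle',.076),('plug',.04),('coupler',.04)])
t=bot.read_camera('top');
for n in('coupler','plug'):print(n,[(round(d['score'],2),world(t,d['xy'],.04)[:2].round(3)) for d in bot.spot_in(n,t)[:4]])
```

```text
[[ 0.07   0.997  0.011  0.619]
 [ 0.998 -0.07  -0.002 -0.116]
 [-0.001  0.011 -1.     0.25 ]
 [ 0.     0.     0.     1.   ]]
bin_handle spot_in [(0.65, [357.0, 187.0], [0.6593, -0.1255])]
bin_handle tip_of [(0.87, [284.0, 197.0], [0.5807, -0.1315])]
plug spot_in [(0.74, [370.0, 216.0], [0.6782, -0.1737]), (0.65, [373.0, 172.0], [0.683, -0.1185])]
plug tip_of [(0.55, [366.0, 212.0], [0.6736, -0.168])]
coupler spot_in [(0.74, [372.0, 171.0], [0.6818, -0.1171])]
coupler tip_of [(0.72, [368.0, 174.0], [0.678, -0.1205])]
coupler [(0.67, array([ 0.688, -0.112])), (0.67, array([0.502, 0.579])), (0.64, array([0.761, 0.143])), (0.49, array([0.597, 0.551]))]
plug [(0.64, array([ 0.674, -0.158]))]
```

View pics/w10.png

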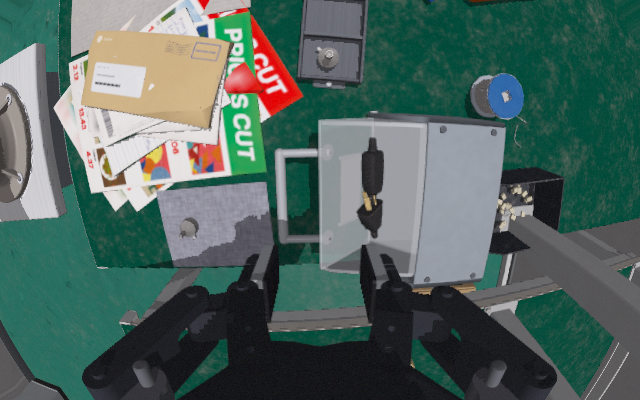

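Both connectors lie in the V at (372,165) and (371,216). Next step is shutting the bin.

Run:
```python
from h import *
print(pose().round(4)); print(go([.580,-.133,.057],-.075))
```

```text
[[ 6.980e-02  9.976e-01 -1.000e-03  6.163e-01]
 [ 9.976e-01 -6.980e-02  5.000e-04 -1.162e-01]
 [ 4.000e-04 -1.000e-03 -1.000e+00  2.428e-01]
 [ 0.000e+00  0.000e+00  0.000e+00  1.000e+00]]
(array([-0.001, -0.   ,  0.005]), array([-19.3, -34.9, 185.8]))
```

jog_arm(
  motion=[
    [0,0,0,-19,-35,20,28],
    [0,0,0,-19,-35,70,28],
    [0,0,0,-19,-35,120,28],
    [0,0,0,-19,-35,165,28],
    [0,0,0,-19,-35,184,28],
    [0,0,0,-19,-35,184,28],
    [0,0,0,-19,-35,184,0],
    [0,0,0,-19,-35,184,0],
    [0,0,0,-19,-35,184,0],
  ],
  grip_force=25,
)

```text
t: 23.68
eef_pos: [0.579, -0.1327, 0.061]
tool_rot: [-0.0, 0.731, 0.682, -0.001]
contact_force: [-4.9, 1.7, 1.0]
gripper_width: 0.116
grasp_force: 24.7
```

Run:
```python
from h import *
print(pose()[:3,3].round(4),bot.get_obs()['gripper_width'],bot.get_obs()['contact_force'])
r=np.hypot(39,116)
for th in np.linspace(.75,0,11):
    a=np.arctan2(116,39)-th; print(round(th,2),round(108-r*np.cos(a),1),round(r*np.sin(a)-58,1))
```

```text
[ 0.579  -0.1327  0.061 ] 0.11554649480690189 [-4.88658479  1.70055979  0.99767429]
0.75 0.4 0.3
0.68 5.1 8.2
0.6 10.3 15.7
0.52 16.1 22.8
0.45 22.4 29.5
0.38 29.2 35.7
0.3 36.5 41.3
0.22 44.1 46.4
0.15 52.1 50.9
0.08 60.4 54.8
0.0 69.0 58.0
```

jog_arm(
  motion=[
    [0,0,0,0,5,-8,0],
    [0,0,0,0,10,-16,0],
    [0,0,0,0,16,-23,0],
    [0,0,0,0,22,-30,0],
    [0,0,0,0,29,-36,0],
    [0,0,0,0,37,-41,0],
    [0,0,0,0,44,-46,0],
    [0,0,0,0,52,-51,0],
    [0,0,0,0,61,-55,0],
    [0,0,0,0,70,-58,0],
  ],
)

```text
t: 24.92
eef_pos: [0.6477, -0.137, 0.1189]
tool_rot: [-0.002, 0.731, 0.682, -0.002]
contact_force: [-23.3, 4.8, 12.7]
gripper_width: 0.117
grasp_force: 26.7
```

jog_arm(
  motion=[
    [0,0,0,0,5,0,0],
    [0,0,0,0,8,0,0],
    [0,0,0,0,8,0,0],
  ],
)

```text
t: 25.3
eef_pos: [0.6476, -0.137, 0.1185]
tool_rot: [-0.008, 0.731, 0.682, -0.008]
contact_force: [-39.2, 5.7, 31.5]
gripper_width: 0.114
grasp_force: 29.3
```

jog_arm(
  motion=[
    [0,0,0,0,-7,0,0],
    [0,0,0,0,-7,0,26],
    [0,0,0,0,-7,0,26],
    [0,0,0,0,-7,0,26],
    [0,0,0,0,-7,-50,28],
    [0,0,0,0,-30,-100,40],
    [0,0,0,0,-70,-110,40],
    [0,0,0,-15,-120,-110,40],
    [0,0,0,-30,-160,-110,40],
    [0,0,0,-40,-170,-110,40],
  ],
)

```text
t: 26.55
eef_pos: [0.4834, -0.1674, 0.2278]
tool_rot: [0.0, 0.732, 0.681, -0.0]
contact_force: [0.3, 0.5, 0.3]
gripper_width: 0.467
grasp_force: 0.0
```

Run:
```python
from h import *
p,T=wl('w11',[('bin_handle',.134),('nozzle',.02)])
im=p['pixels'].astype(int)
t=bot.read_camera('top');d=bot.tip_of('bin_handle',t)[0];print(d,world(t,d['xy'],.134))
print('go',go([.432,-.185,.10],.52,T),bot.get_obs()['q'].round(2))
```

```text
[[ 0.071  0.997 -0.     0.483]
 [ 0.997 -0.071 -0.001 -0.167]
 [-0.001 -0.    -1.     0.228]
 [ 0.     0.     0.     1.   ]]
bin_handle spot_in [(0.85, [513.0, 147.0], [0.656, -0.1264])]
bin_handle tip_of [(0.79, [506.0, 156.0], [0.6488, -0.1347])]
nozzle spot_in []
nozzle tip_of [(0.71, [280.0, 190.0], [0.4346, -0.1831])]
{'xy': [445.4, 184.1], 'score': 0.72} [ 0.64618241 -0.14079221  0.134     ]
go (array([-0.001,  0.001, -0.591]), array([-21.1, -50. , 127.8])) [ 0.57  0.25 -0.42  1.92  0.12  1.    0.03]
```

The bin is shut (bar at x≈0.648). On to the nozzle.

jog_arm(
  motion=[
    [0,0,-0.15,-10,-20,40,60],
    [0,0,-0.32,-18,-40,80,60],
    [0,0,-0.47,-21,-50,110,60],
    [0,0,-0.47,-21,-50,120,60],
    [0,0,-0.47,-21,-50,120,60],
  ],
)

```text
t: 27.52
eef_pos: [0.4351, -0.1833, 0.1076]
tool_rot: [-0.0, 0.553, 0.833, 0.0]
contact_force: [0.3, -0.8, 0.4]
gripper_width: 0.696
grasp_force: 0.0
```

Run:
```python
from h import *
p,T=wl('w12',[('nozzle',.0)])
c=T@p['tool_from_camera']; print('cam',c[:3,3].round(3))
im=p['pixels']; print([np.round(pix(p,np.array([.432,-.185,z]),T),1) for z in(0,.017,.04)])
cv2.imwrite('pics/w12c.png',cv2.resize(cv2.cvtColor(im,cv2.COLOR_RGB2BGR)[60:260,200:440],(792,660),interpolation=cv2.INTER_CUBIC))
g=im.astype(int); 
# vertical profile text map around nozzle
u,v=np.round(pix(p,np.array([.432,-.185,.01]),T)).astype(int)
s=g[v-36:v+36:2,u-40:u+40:2].mean(2)
print(u,v);print('\n'.join(''.join(' .:-=+*#%@'[min(9,int(x/22))] for x in r) for r in s))
```

```text
[[-0.388  0.922  0.     0.435]
 [ 0.922  0.388  0.001 -0.183]
 [ 0.     0.001 -1.     0.108]
 [ 0.     0.     0.     1.   ]]
nozzle spot_in []
nozzle tip_of [(0.64, [314.0, 202.0], [0.4319, -0.1868])]
cam [ 0.405 -0.113  0.25 ]
[array([315.3, 200.3]), array([315.1, 206.7]), array([314.7, 216.6])]
315 204
*********#*##***************************
************#***************************
*************************************#**
************************************#***
************************************#***
****************************************
****************************##**********
********************+*******************
*************++************************#
********+*********==--=*+*+****+********
****************-----:---+****+**+******
************+*=-:-+++++---+******+******
************++:-+++++**++--++***********
************---+++++****++-+****+*******
+**********+--++++++****+++=************
+**********--++++++*****+*+=************
****+******-==++++++++*+****+********#**
******+***++-++++++++++***+++***********
******+*+**=-+++++++++++++++************
************-+++++++=+++++++*****##*****
***********+++++=+=---++++++************
************===---:---=+++++****#*******
-=+*+********+=---:==-=++++==***##******
----+*+***++++===-+*+*=+++-==+**###*****
----*+-++------===*++*++--===--=*-=*****
--=-------------==+***=--==----=----****
-=----------------=++----===--------****
-=-----=--------=====-------=-------+**#
---------*=----=---=---------------+***#
=----------------=-----------------+***#
=--=----=------=---==-----=---------****
=-----=----------------------------*****
--=---------------==-----=----------****
--=-=-----==------+=----==------=--*****
----==---------=--------=-------=--+**+*
---=-==----------==---------------=+****
```

jog_arm(
  motion=[
    [0,0,0,-1,-3,50,60],
    [0,0,0,-2,-3,90,60],
    [0,0,0,-2,-3,105,60],
    [0,0,0,-2,-3,105,60],
    [0,0,0,-2,-3,105,10],
    [0,0,0,-2,-3,105,10],
    [0,0,0,-2,-3,105,10],
    [0,0,0,-2,-3,105,10],
    [0,0,0,-2,-3,60,10],
    [0,0,0,-2,-3,10,10],
  ],
  grip_force=30,
)

```text
t: 28.92
eef_pos: [0.4315, -0.1866, 0.0988]
tool_rot: [-0.001, 0.553, 0.833, -0.0]
contact_force: [1.0, -0.9, -0.5]
gripper_width: 0.274
grasp_force: 29.9
```

Run:
```python
from h import *
t=bot.read_camera('top')
print(bot.get_obs()['gripper_width'],[(d['score'],world(t,d['xy'],.004).round(3)) for d in bot.tip_of('caddy_bay',t)])
print(go([.60,.05,.22],-.19),bot.get_obs()['q'].round(2))
```

```text
0.2760793604587571 [(0.84, array([0.659, 0.078, 0.004]))]
(array([0.008, 0.005, 0.59 ]), array([ 154.3,  245. , -116.8])) [ 0.67  0.36 -0.47  2.12  0.26  0.7   0.43]
```

jog_arm(
  motion=[
    [0,0,0.05,0,0,-60,10],
    [0,0,0.2,25,40,-105,10],
    [0,0,0.35,55,85,-117,10],
    [0,0,0.5,85,135,-117,10],
    [0,0,0.59,115,185,-117,10],
    [0,0,0.59,145,230,-117,10],
    [0,0,0.59,154,245,-117,10],
    [0,0,0.59,154,245,-117,10],
  ],
)

```text
t: 30.02
eef_pos: [0.5975, 0.0511, 0.2142]
tool_rot: [-0.0, 0.77, 0.637, -0.0]
contact_force: [-0.7, -0.3, -1.0]
gripper_width: 0.275
grasp_force: 29.9
```

Run:
```python
from h import *
p,T=wl('w13',[('caddy_bay',.004),('nozzle',.004)])
print((T@p['tool_from_camera'])[:3,3])
```

```text
[[ 0.187  0.982 -0.001  0.597]
 [ 0.982 -0.187 -0.     0.051]
 [-0.    -0.001 -1.     0.214]
 [ 0.     0.     0.     1.   ]]
caddy_bay spot_in [(0.8, [365.0, 144.0], [0.6548, 0.0758])]
caddy_bay tip_of [(0.77, [365.0, 145.0], [0.654, 0.0747])]
nozzle spot_in []
nozzle tip_of [(0.64, [317.0, 257.0], [0.5737, -0.0547])]
[0.61105878 0.12634243 0.35700338]
```

Run:
```python
from h import *
p=bot.read_camera('top')
a,b=[world(p,q,.035)[:2] for q in((339,187.9),(377.9,195.3))];print(a,b,(a+b)/2,np.linalg.norm(a-b)); d=a-b;print('yaw',np.arctan2(d[1],d[0])-np.pi/2)
T=pose();w=bot.read_camera('wrist')
im=cv2.cvtColor(w['pixels'],cv2.COLOR_RGB2BGR)
im[:]=im
for q in((.654,.075),):
  u=pix(w,np.array([*q,.004]),T);cv2.drawMarker(im,(int(u[0]),int(u[1])),(0,0,255),0,6)
cv2.imwrite('pics/w13c.png',cv2.resize(im[60:260,230:490],(780,600),interpolation=cv2.INTER_CUBIC))
```

```text
[0.65632638 0.13179612] [0.63576819 0.02297304] [0.64604728 0.07738458] 0.11074792092577757
yaw -0.1867134288535941
```

View pics/w13c.png

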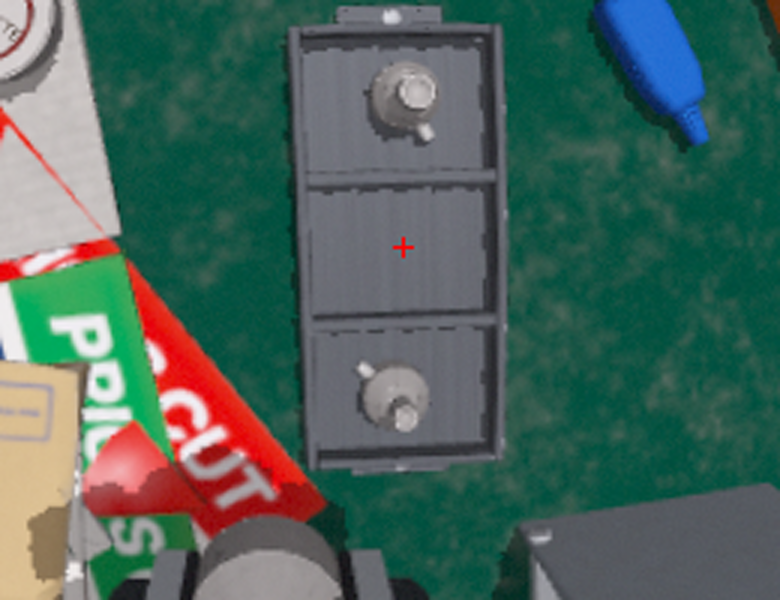

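The red mark (403,247) is within 2 mm of the middle bay's centre, and the caddy walls run parallel to the tool's axes. I'll place the nozzle.

jog_arm(
  motion=[
    [0,0,0,17,25,40,10],
    [0,0,0,34,50,95,10],
    [0,0,0,34,50,145,10],
    [0,0,0,34,50,175,10],
    [0,0,0,34,50,192,10],
    [0,0,0,34,50,202,10],
    [0,0,0,34,50,206,10],
    [0,0,0,34,50,206,10],
  ],
)

```text
t: 31.38
eef_pos: [0.6538, 0.0745, 0.0094]
tool_rot: [0.0, 0.771, 0.637, 0.001]
contact_force: [-0.3, 0.1, -0.5]
gripper_width: 0.277
grasp_force: 29.9
```

jog_arm(
  motion=[
    [0,0,0,0,0,2,10],
    [0,0,0,0,0,2,10],
    [0,0,0,0,0,2,33],
    [0,0,0,0,0,2,33],
    [0,0,0,0,0,2,33],
    [0,0,0,0,0,2,33],
    [0,0,0,0,0,-20,33],
    [0,0,0,0,0,-70,33],
    [0,0,0,0,-10,-130,33],
    [0,0,0,0,-40,-190,50],
  ],
)

```text
t: 32.62
eef_pos: [0.6167, 0.0815, 0.1982]
tool_rot: [0.001, 0.771, 0.636, 0.001]
contact_force: [0.5, -0.4, 0.7]
gripper_width: 0.577
grasp_force: 0.0
```

Run:
```python
from h import *
p,T=wl('w14',[('nozzle',.004),('tray',0)])
t=bot.read_camera('top')
for n in('tray','nozzle','cutters'):print(n,[(round(d['score'],2),world(t,d['xy'],.004)[:2].round(3)) for d in bot.tip_of(n,t)[:3]])
for z in(.004,.044):print(pix(p,np.array([.653,.075,z]),T))
q=pix(p,np.array([.653,.075,.02]),T);u,v=map(int,np.round(q))
s=p['pixels'].astype(int)[v-36:v+36:2,u-36:u+36:2].mean(2)
print(u,v);print('\n'.join(''.join(' .:-=+*#%@'[min(9,int(x/18))] for x in r) for r in s))
print(go([.51,.30,.22],0),bot.get_obs()['q'].round(2))
```

```text
[[ 0.19   0.982  0.003  0.617]
 [ 0.982 -0.19   0.001  0.081]
 [ 0.001  0.003 -1.     0.198]
 [ 0.     0.     0.     1.   ]]
nozzle spot_in [(0.69, [356.0, 177.0], [0.6565, 0.0741])]
nozzle tip_of [(0.56, [354.0, 172.0], [0.6558, 0.0797])]
tray spot_in [(0.7, [323.0, 33.0], [0.6508, 0.2382]), (0.22, [429.0, 361.0], [0.7348, -0.2497])]
tray tip_of [(0.86, [320.0, 4.0], [0.6542, 0.2738])]
tray [(0.68, array([0.655, 0.278]))]
nozzle []
cutters [(0.49, array([0.514, 0.35 ]))]
(np.float64(352.52830629664174), np.float64(176.52309745215928))
(np.float64(356.7763420828928), np.float64(185.36969661811804))
354 180
********************************-:+*
*****##***#*********************-:+*
********************************-:+*
*+**+**+++++++======----------====+*
*--====++++***********************+*
*+*****************************++++*
*+*++++++*====++=-=+=+*===***=-+-:+*
*+**==****=********************+-:+*
*+******************************-:+*
*+******************************-:++
*+*************+++++************-:+*
*+***********+==%%%%#+**********-:+*
*+***********=#%%@@@%%**********-:+*
*****
[... 256 characters left out ...]
**********+=**++#@@#**********=:+*
+*************+*#*###***********-:+*
+**************=@@**************-:+*
+**************+@@**************-:+*
=***************#***************-:+*
=*******************************-:+*
=********************+*+++++++++-:+#
=***+*++++=====-------------------+#
=*=---------------:-======+++****++*
=*=+++++++**+********************+++
-*+*********************+*******-:*+
-*+*****************************-:++
-*+*****************************-:*+
:*=*****************************-:++
-*+*****************************-:*+
-*+*+*****+*****++**************=:*+
(array([-0.003,  0.001, -0.19 ]), array([ 195. , -145. ,  -26.8])) [ 0.14  0.47 -0.5   1.7   0.26  1.04 -0.64]
```

The profile shows the nozzle upright and centred in the bay. Now the cutters.

jog_arm(
  motion=[
    [0,0,-0.1,45,-35,-20,65],
    [0,0,-0.19,95,-65,-25,65],
    [0,0,-0.19,145,-95,-20,65],
    [0,0,-0.19,195,-125,0,65],
    [0,0,-0.19,235,-150,40,65],
    [0,0,-0.19,248,-159,80,65],
    [0,0,-0.19,248,-159,98,65],
    [0,0,-0.19,248,-159,98,65],
  ],
)

```text
t: 34.08
eef_pos: [0.5068, 0.3532, 0.0948]
tool_rot: [0.0, 0.708, 0.707, -0.002]
contact_force: [0.8, -0.8, 0.2]
gripper_width: 0.757
grasp_force: 0.0
```

Run:
```python
from h import *
p,T=wl('w15',[('cutters',.003)])
im=p['pixels'].astype(int);r,g,b=im[...,0],im[...,1],im[...,2]
m=((b>r+40)&(b>g+30)).astype(np.uint8);k,l,s,c=cv2.connectedComponentsWithStats(m)
for i in range(1,k):
    if s[i,4]>150:
        ys,xs=np.where(l==i);W=np.array([world(p,(x,y),.006,T)[:2] for x,y in zip(xs,ys)]);print(s[i],W.mean(0).round(4),W.min(0).round(3),W.max(0).round(3))
print(go([.508,.355,.002],0,T))
```

```text
[[ 0.001  1.    -0.002  0.507]
 [ 1.    -0.001 -0.003  0.353]
 [-0.003 -0.002 -1.     0.095]
 [ 0.     0.     0.     1.   ]]
cutters spot_in [(0.76, [330.0, 204.0], [0.5141, 0.3537])]
cutters tip_of [(0.66, [320.0, 209.0], [0.5062, 0.3496])]
[ 293  143   26   98 1154] [0.4929 0.3651] [0.485 0.324] [0.505 0.403]
[ 321  143   27   98 1163] [0.5196 0.3652] [0.507 0.324] [0.527 0.403]
(array([-0.002,  0.003, -0.001]), array([ 2.1,  1.4, 92.8]))
```

jog_arm(
  motion=[
    [0,0,0,2,0,50,65],
    [0,0,0,2,0,85,65],
    [0,0,0,2,0,92,65],
    [0,0,0,2,0,92,65],
    [0,0,0,2,0,92,25],
    [0,0,0,2,0,92,25],
    [0,0,0,2,0,92,25],
    [0,0,0,2,0,92,25],
    [0,0,0,2,0,50,25],
    [0,0,0,2,0,0,25],
  ],
  grip_force=50,
)

```text
t: 35.48
eef_pos: [0.5063, 0.3568, 0.0976]
tool_rot: [-0.0, 0.707, 0.707, -0.001]
contact_force: [0.6, -0.2, -0.8]
gripper_width: 0.428
grasp_force: 49.3
```

Run:
```python
from h import *
print(bot.get_obs()['gripper_width'],bot.get_obs()['contact_force'],pose().round(3))
print(go([.655,.280,.10],.04))
```

```text
0.4278650413869257 [ 0.63463306 -0.20820503 -0.81143775] [[-0.     1.    -0.001  0.506]
 [ 1.     0.    -0.001  0.357]
 [-0.001 -0.001 -1.     0.098]
 [ 0.     0.     0.     1.   ]]
(array([-0.001,  0.001, -0.04 ]), array([-76.8, 148.7,  -2.4]))
```

jog_arm(
  motion=[
    [0,0,0,-25,50,-10,25],
    [0,0,-0.04,-50,100,-10,25],
    [0,0,-0.04,-76,149,-5,25],
    [0,0,-0.04,-76,149,0,25],
    [0,0,-0.04,-76,149,45,25],
    [0,0,-0.04,-76,149,75,25],
    [0,0,-0.04,-76,149,87,25],
    [0,0,-0.04,-76,149,90,25],
    [0,0,-0.04,-76,149,90,25],
  ],
)

```text
t: 36.6
eef_pos: [0.6562, 0.2819, 0.0078]
tool_rot: [0.0, 0.693, 0.721, 0.001]
contact_force: [1.2, 0.3, -0.5]
gripper_width: 0.428
grasp_force: 49.4
```

jog_arm(
  motion=[
    [0,0,0,0,0,1,25],
    [0,0,0,0,0,1,54],
    [0,0,0,0,0,1,54],
    [0,0,0,0,0,1,54],
    [0,0,0,0,0,-30,54],
    [0,0,0,0,0,-80,54],
    [0,0,0,0,-20,-130,54],
    [0,0,0,0,-60,-190,54],
    [0,0,0,-40,-80,-200,54],
    [0,0,0,-40,-80,-200,54],
  ],
)

```text
t: 37.85
eef_pos: [0.5774, 0.2351, 0.2085]
tool_rot: [0.002, 0.694, 0.72, 0.0]
contact_force: [0.4, 0.5, -1.1]
gripper_width: 0.631
grasp_force: 0.0
```

Run:
```python
from h import *
p,T=wl('w16',[('cutters',.006),('tray',0),('nozzle',.004)])
t=bot.read_camera('top')
im=p['pixels'].astype(int);r,g,b=im[...,0],im[...,1],im[...,2]
m=((b>r+40)&(b>g+20)).astype(np.uint8);k,l,s,c=cv2.connectedComponentsWithStats(m)
for i in range(1,k):
    if s[i,4]>80:
        ys,xs=np.where(l==i);W=np.array([world(p,(x,y),.009,T)[:2] for x,y in zip(xs,ys)]);print(s[i],W.mean(0).round(3),W.min(0).round(3),W.max(0).round(3))
for n,z in(('bin_handle',.134),('bin_inside',.05),('plug',.03),('coupler',.03),('cutters',.003),('tray',0)):print(n,[(round(d['score'],2),world(t,d['xy'],z)[:2].round(3)) for d in bot.tip_of(n,t)[:4]])
print(bot.get_obs()['contact_force'],bot.get_obs()['joint_vel'].round(3))
```

```text
[[-0.037  0.999  0.003  0.577]
 [ 0.999  0.037 -0.002  0.235]
 [-0.002  0.003 -1.     0.209]
 [ 0.     0.     0.     1.   ]]
cutters spot_in [(0.78, [381.0, 146.0], [0.6455, 0.2723])]
cutters tip_of [(0.83, [388.0, 147.0], [0.6544, 0.2709])]
tray spot_in [(0.72, [387.0, 144.0], [0.6543, 0.2738])]
tray tip_of [(0.59, [386.0, 142.0], [0.6525, 0.2755])]
nozzle spot_in [(0.8, [371.0, 298.0], [0.6543, 0.0677])]
nozzle tip_of [(0.79, [369.0, 294.0], [0.6506, 0.0745])]
[372  97  17  70 623] [0.642 0.289] [0.633 0.249] [0.655 0.327]
[390  99  20  68 598] [0.668 0.29 ] [0.657 0.25 ] [0.676 0.327]
[522  99  12  11  90] [0.84  0.344] [0.83  0.338] [0.849 0.353]
[553 108  12  19 114] [0.9   0.338] [0.889 0.325] [0.911 0.351]
[544 123  10  16  90] [0.884 0.316] [0.875 0.305] [0.892 0.327]
[528 138  12  11  85] [0.856 0.295] [0.847 0.288] [0.868 0.301]
[553 139  29  18 249] [0.924 0.297] [0.897 0.284] [0.957 0.311]
[556 159  12  10  82] [0.918 0.273] [0.906 0.267] [0.932 0.279]
[445 226  24  54 851] [0.765 0.14 ] [0.742 0.098] [0.788 0.178]
bin_handle [(0.98, array([ 0.65 , -0.131]))]
bin_inside [(0.79, array([ 0.73 , -0.151])), (0.22, array([ 0.649, -0.132]))]
plug []
coupler [(0.71, array([0.593, 0.551])), (0.65, array([0.769, 0.142])), (0.56, array([0.491, 0.574]))]
cutters []
tray []
[-0.28270712  0.95640299 -0.08046912] [ 0.003 -0.004  0.     0.003  0.     0.001 -0.003]
```

```bash
python3 -c "
from station import bot
print(bot.hand_in())"
```

```text
the job is handed in; nothing more can be done
None
```

I handed the job in at about 38 s of the 128 s allowed; it returned no verdict. Both connectors went into the bin while it was fully tipped, and the bin is shut. The nozzle stands upright in the middle bay and the cutters lie flat in the tray. I checked the nozzle, cutters and bin handle by camera, but the connectors can't be seen inside the shut bin.

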